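# Erect the folding kit crate and lock it with its keeper bar

## Robot

A 7-joint arm with a two-finger parallel gripper is mounted at the origin on a cart in front of the work surface, level with it; the furniture and walls round the work are solid. World frame = base frame: x ahead of the robot, y to its left, z up, the work surface at z = 0. Lengths are in mm, angles in rad, forces in N, time in s.
With the tool pointing down it reaches from about 425 to 925 mm from the base axis. Payload 6.8 kg.
Tool frame: the origin (TCP) lies midway between the tips of the shut fingers; the grasp point (between the pads) lies 19 mm behind it; z points along the fingers, y is the line along which they close (so a half turn about z gives the same grasp; the last joint's range is limited). The gripper opens to 85 mm and grips with 20 to 120 N. Pads are 22 mm wide; open, the fingers measure 114 mm over their backs; the gripper's body (76 mm by 85 mm) begins 54 mm behind the grasp point. The pads swing forward as they close: fully open they stand 13 mm farther back than shut.
Start: joints at [1.033, 0.477, 0.022, 1.555, -0.011, 1.109, -0.083], TCP at [281.276, -613.621, 231.308] pointing down, gripper open.
Joint ranges: [-2.96, 2.96], [-0.34, 2.1], [-1.41, 1.46], [0.24, 2.44], [-1.37, 4.51], [0.17, 1.92], [-2.96, 2.96]. Speed limits (rad/s): [2.39, 2.39, 3.14, 3.14, 3.14, 3.14, 3.14].

## Interface

Orientations are given as a unit quaternion [w, x, y, z].
In Python, from cell import get_obs, get_image, camera_info, hand_in, find_in, cut_out gives the robot as it stands.
- The arm moves only by the tool drive_tool, never from a script. Its argument "plan" is a list of rows, each a list of 7 numbers: the turn, a rotation vector about the tool's x, y, z each as a share of 0.5 rad, from -1 to 1, then the shift along the tool's x, y, z each as a share of 25 cm, from -1 to 1, then the closure, from -1 (fully open) to 1 (shut). A call has 1 to 12 rows; each row is the pose to reach, as a shift and turn from the pose commanded when the call began, along the tool's axes at that moment; what a row does not reach only later rows make up. A row lasts 1/8 s, in which the tool goes at most 62.5 mm and 10.7 degrees, less where a joint would pass 70% of its speed; a pose out of reach is approached as far as the arm can. A call with a number of a shift or a turn outside -1 to 1 is refused whole. A call with a gripper value outside its range is refused whole. The fingers move at their own pace and stop on an object; "squeeze" is the grip in N (left out, the last holds). Time passes only in rows, so rows that repeat a pose let the fingers close. It gives the time, the measured TCP pose, the force, the opening and the grip force at its end, in the units of the state.
- get_obs(): the state, without advancing time (a new reading comes with each control period).
- get_image(name): name is "side" or "top"; returns (picture, depth): 420x560x3 uint8, blue, green, red; 420x560 float32, mm along the optical axis (not along the pixel's ray), 0 where there is no reading.
- camera_info(name): a dict with "mtx" (3x3 intrinsics, pixels), "cam_to_world" (4x4, takes a point from camera to world coordinates). Camera axes: x right, y down, z forward; pixel columns grow to the right and rows downward; lengths in mm; the calibration is good to about 2 mm. A picture is of the moment at which its call begins. camera_info takes no time and is no camera call.
- hand_in(): hands the job in; it is judged then, once.
Trained networks look in the newest picture that a camera, given by its name, has taken for a name from the list of things; names that differ only in an ending like _2 or _b are one class to them, and where a whole thing is asked for, a point or a joint stands for the part that bears it (a point fixed in the world has none). Each returns a list of dicts, best first, with "confidence" (0 to 1); they miss things now and then, are a little off and sometimes report something else, mostly with a low value. They report only what shows in the picture. A call takes as long as a camera call.
- find_in(camera, query): "at" ([x, y, z] in mm, in world coordinates, good to about 4 mm: the middle of the surface that is visible of it).
- cut_out(camera, query): "region" (420x560 bool, what is visible of it).
The state is a dict: "clock": time; "q": joint angles; "qvel": joint speeds; "tau": joint torques, N m; "tcp_pos": TCP position; "orientation": TCP orientation; "contact_force": force on the tool from outside, world axes, zero at the start; "moment": the same for the moment, N m; "finger_gap": finger opening in mm; "gripper_force": force on a finger pad.
Only numpy, scipy, OpenCV 4.12 (cv2) and the standard library are available. Lean on these libraries where they do the work, as an engineer would, in place of code of your own. Each camera call takes 0.05 s, during which the arm holds its last target. There are 200 camera calls.

## Task

Set up the folded kit crate for loading: stand its two side walls and then its two end walls fully upright, each to its stop, and last swing the keeper bar from its side wall right across to the facing one until it clicks home behind the sprung dome, against the end stop. Leave the bottle, the pot, the tape roll and the small bin where they stand.

Things in the scene. Friction and masses are not known exactly. Their poses are not given: they have to be found in the camera images.
- crate: Grey plastic folding crate, base 212 x 196 mm (its x by y), stands fast: its base cannot shift. Origin: centre of the underside, on the bench; x towards the end where the keeper bar crosses, y towards the side wall with the bar, z up. Rims of the base: 48 mm high along the sides (y = +-92 to 98 mm), 32 mm high at the ends (x = +-100 to 106 mm). Floor, walls and bar: see below.
- crate_floor (a point): Centre of the crate's floor, 6 mm above the bench. The four 6 mm walls fold inward over it; side walls (hinges at y = +-88, z = 50 mm) lie above the end walls (hinges at x = +-96, z = 34 mm), so both side walls must stand before an end wall can rise. Folded end walls leave a 68 mm gap between their free edges, open down to the floor. Hinges are stiff: walls stay where left.
- side_wall_bar (a joint): Side wall hinged at crate y = +88 mm; the keeper bar lies on its edge. 198 mm long, free edge 58 mm from the hinge (with the bar 76 mm). Angle: 0 folded flat inward, 1.571 upright (hard stop); starts 0.25 to 0.5, so that fingers fit under its free edge and can lift and push it up from inside. Upright top edge at z = 108 mm. Hinge friction 0.16 N m.
- side_wall_bar_hinge (a point): Middle of that wall's hinge line, crate (0, +88, 50) mm.
- side_wall_bar_edge (a point): Middle of that wall's free edge (without the bar), 58 mm from the hinge, at mid-thickness; its x axis points from hinge to free edge, y along the hinge, z out of the outer face.
- side_wall_catch (a joint): The facing side wall, hinged at crate y = -88 mm; on its edge, near one end, the sprung dome and the end stop for the bar (18 mm proud of the edge, at crate x = 87 to 92 mm). 198 mm long, free edge 58 mm from the hinge. Angle: 0 folded flat inward, 1.571 upright (hard stop); starts 0.25 to 0.5. Hinge friction 0.10 N m.
- side_wall_catch_hinge (a point): Middle of that wall's hinge line, crate (0, -88, 50) mm.
- side_wall_catch_edge (a point): Middle of that wall's free edge, 58 mm from the hinge; axes as for the other side wall.
- end_wall_bar (a joint): End wall hinged at crate x = +96 mm (the end where the bar crosses): 167 mm long, free edge 62 mm from the hinge, hand hole 80 x 18 mm (24 to 42 mm from the hinge). Angle: 0 folded flat inward, 1.571 upright (hard stop); starts 0.05 to 0.14. Over the last 0.25 rad it clicks past sprung beads on the side walls (about 3 N at the edge). Upright top z = 96 mm. Friction 0.05 N m.
- end_wall_bar_hinge (a point): Middle of that wall's hinge line, crate (+96, 0, 34) mm.
- end_wall_bar_edge (a point): Middle of that wall's free edge, 62 mm from the hinge, at mid-thickness; axes as for the side walls.
- end_wall_plain (a joint): The same kind of end wall, hinged at crate x = -96 mm, at the other end; same angle, sizes, hand hole, beads and start range.
- end_wall_plain_hinge (a point): Middle of that wall's hinge line, crate (-96, 0, 34) mm.
- end_wall_plain_edge (a point): Middle of that wall's free edge, 62 mm from the hinge, at mid-thickness.
- keeper_bar (a joint): Steel bar 184 mm long, 8 wide, 14 high, 4 mm above its side wall's edge (z = 112 to 126 mm with the wall upright), pivots about the wall's upright direction at crate (+83, +88). Angle: 0 along its wall towards crate -x (starts 0 to 0.06), 1.571 straight across, on the stop. Near the end it passes a lead-in ramp, then clicks over a sprung dome (last 0.12 rad, 4 N at the tip).
- keeper_bar_pivot (a point): On the bar's pivot axis, at mid-height of the bar. The pivot is stiff (0.07 N m): the bar stays where it is left.
- keeper_bar_tip (a point): Free end of the bar, 184 mm from the pivot, at mid-height; when shut it lies 8 mm beyond the middle of the facing wall's edge.
- solvent_bottle: White bottle 74 x 68 x 134 mm, stands loose behind the crate on the left. Origin: centre of its underside. Leave alone.
- grease_pot: Red pot with white lid, 65 mm across, 44 mm high, loose, left front. Origin: centre of its underside. Leave alone.
- tape_roll: Roll of tape lying flat, 94 mm across, 25 mm high, loose, behind the control box. Origin: centre of its underside. Leave alone.
- small_bin: Small blue bin of parts, 105 x 74 x 45 mm, loose, left of the crate. Origin: centre of its underside. Leave alone.

How it is judged:
By the outcome, as a careful person would: the job done as asked, in the order asked, and still so for the second after the job is handed in, with the robot touching nothing.
It also fails if it takes over 72 s, if anything falls off the work surface, if the arm or the gripper's body presses on something with over 40 N, if the wrist force passes 120 N, or if a joint passes its speed limit or range.

## Working session

There is one attempt and no reset: what is moved stays moved. The work goes in short steps, Python scripts to look and compute and a tool call to move; the robot and the scene stay as the last step left them, time stands still between calls to the robot, and variables do not carry over. Pictures are saved under pics/ and viewed, at most 10 in all, crops included, and the job is handed in when it is done.

Besides the shell and the picture viewer there is one more tool, called after "Emit:" by a JSON object that holds its "api" and its "payload", one argument or row to a line. drive_tool: Moves the arm, as the interface text tells. Shift numbers are shares of 25 cm and turn numbers shares of 0.5 rad, none past 1 either way. Its arguments: {"type":"object","properties":{"plan":{"type":"array","items":{"type":"array","items":{"type":"number"}}},"squeeze":{"type":"number"}},"required":["plan"]}

```bash
mkdir -p pics; ls
cat > h.py <<'E'
import numpy as np, cv2
from cell import *
from scipy.spatial.transform import Rotation as R
def world(cam, depth):
    i=camera_info(cam);K=np.array(i['mtx']);T=np.array(i['cam_to_world'])
    v,u=np.mgrid[:420,:560]
    p=np.stack([(u-K[0,2])/K[0,0]*depth,(v-K[1,2])/K[1,1]*depth,depth],-1)
    return p@T[:3,:3].T+T[:3,3]
E
python3 - <<'E'
from h import *
o=get_obs();print({k:np.round(v,3).tolist() for k,v in o.items()})
ims=[]
for c in('side','top'):
    im,d=get_image(c);np.save(c+'.npy',d);cv2.imwrite(f'{c}.png',im);ims.append(im)
    print(c,np.round(camera_info(c)['cam_to_world'],2).tolist(),np.round(camera_info(c)['mtx'],1).tolist())
    for q in 'crate crate_floor side_wall_bar_hinge side_wall_bar_edge side_wall_catch_hinge side_wall_catch_edge keeper_bar_pivot keeper_bar_tip end_wall_bar_hinge end_wall_plain_hinge end_wall_bar_edge end_wall_plain_edge solvent_bottle small_bin grease_pot tape_roll'.split():
        print(q,[(np.round(r['at']).tolist(),round(float(r['confidence']),2)) for r in find_in(c,q)[:2]])
cv2.imwrite('pics/side0.png',ims[0]);cv2.imwrite('pics/top0.png',ims[1])
E
```

```text
pics
{'clock': 0.0, 'q': [1.033, 0.478, 0.022, 1.556, -0.012, 1.109, -0.083], 'qvel': [0.0, -0.002, 0.0, 0.001, 0.001, -0.001, 0.002], 'tau': [-0.0, -59.644, 1.608, -28.119, 0.012, 0.009, -0.0], 'tcp_pos': [281.017, -613.083, 230.302], 'orientation': [-0.001, 0.977, 0.213, -0.0], 'contact_force': [0.098, -0.21, -0.374], 'moment': [-0.013, -0.021, 0.059], 'gripper_force': 0.0, 'finger_gap': 85.284}
side [[-0.95, -0.14, 0.28, 195.69], [-0.31, 0.47, -0.83, 1212.53], [-0.02, -0.87, -0.49, 612.84], [0.0, 0.0, 0.0, 1.0]] [[461.9, 0.0, 280.0], [0.0, 461.9, 208.2], [0.0, 0.0, 1.0]]
crate [([551.0, 339.0, 43.0], 0.79), ([567.0, 318.0, 64.0], 0.49)]
crate_floor [([548.0, 335.0, 41.0], 0.82), ([354.0, 479.0, 42.0], 0.19)]
side_wall_bar_hinge [([595.0, 320.0, 61.0], 0.78)]
side_wall_bar_edge [([497.0, 282.0, 68.0], 0.7), ([598.0, 320.0, 62.0], 0.56)]
side_wall_catch_hinge [([500.0, 282.0, 67.0], 0.7), ([550.0, 336.0, 45.0], 0.44)]
side_wall_catch_edge [([493.0, 278.0, 65.0], 0.77)]
keeper_bar_pivot [([567.0, 321.0, 69.0], 0.68)]
keeper_bar_tip [([568.0, 316.0, 65.0], 0.82), ([525.0, 365.0, 40.0]
[... 873 characters left out ...]
nge [([493.0, 268.0, 66.0], 0.66)]
side_wall_catch_edge [([492.0, 272.0, 64.0], 0.77)]
keeper_bar_pivot [([569.0, 300.0, 70.0], 0.96)]
keeper_bar_tip [([569.0, 301.0, 72.0], 0.97)]
end_wall_bar_hinge [([569.0, 236.0, 42.0], 0.63), ([495.0, 270.0, 64.0], 0.55)]
end_wall_plain_hinge [([525.0, 355.0, 42.0], 0.94), ([598.0, 308.0, 64.0], 0.51)]
end_wall_bar_edge [([570.0, 227.0, 40.0], 0.87), ([572.0, 305.0, 72.0], 0.17)]
end_wall_plain_edge [([523.0, 358.0, 40.0], 0.58), ([673.0, 28.0, 25.0], 0.2)]
solvent_bottle [([616.0, 490.0, 133.0], 0.93), ([566.0, 232.0, 40.0], 0.18)]
small_bin [([481.0, 511.0, 13.0], 0.78)]
grease_pot [([362.0, 463.0, 45.0], 0.82)]
tape_roll [([670.0, 29.0, 24.0], 0.91)]
```

View pics/side0.png

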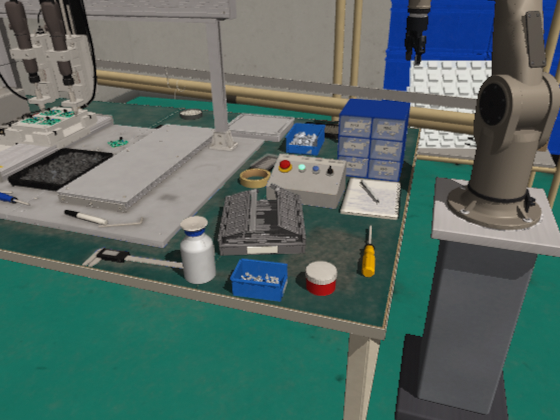

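View pics/top0.png

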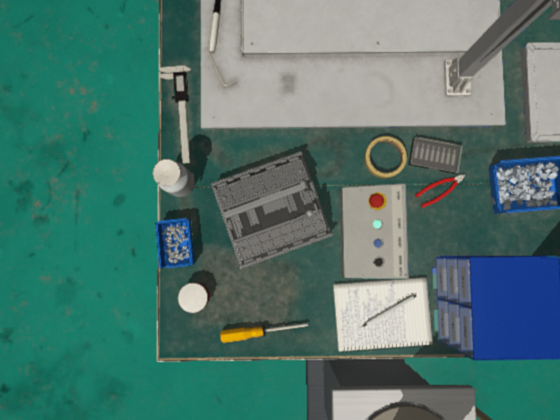

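```bash
cat > m.py <<'E'
from h import *
im,d=get_image('top');P=world('top',d)
m=cut_out('top','crate')[0]['region']
q=P[m&(P[...,2]>20)&(P[...,2]<150)]
q=q[(np.abs(q[:,0]-550)<170)&(np.abs(q[:,1]-290)<170)]
(c,s,a)=cv2.minAreaRect(q[:,:2].astype(np.float32));print(c,s,a)
np.save('P.npy',P);
# refine with mask-independent silhouettes: robust percentile box over yaw
best=[]
for y in np.radians(np.arange(-90,-50,.5)):
    x=np.array([np.cos(y),np.sin(y)]);n=np.array([-x[1],x[0]])
    u,v=q[:,:2]@x,q[:,:2]@n
    e=[np.percentile(u,1),np.percentile(u,99),np.percentile(v,1),np.percentile(v,99)]
    best.append(((e[1]-e[0])*(e[3]-e[2]),np.degrees(y),e,(x*(e[0]+e[1])/2+n*(e[2]+e[3])/2)))
b=min(best,key=lambda t:t[0]);print(b[1],b[2][1]-b[2][0],b[2][3]-b[2][2],b[3])
y=np.radians(b[1]);c=b[3]
x=np.array([np.cos(y),np.sin(y)]);n=np.array([-x[1],x[0]])
D=P[...,:2]-c;L=np.stack([D@x,D@n,P[...,2]],-1)
sel=(np.abs(L[...,0])<120)&(np.abs(L[...,1])<115)
for xx in (-70,-45,0,45,75,87):
    s=sel&(np.abs(L[...,0]-xx)<5);o=[]
    for yy in range(-110,112,8):
        t=s&(np.abs(L[...,1]-yy)<4);o.append((yy,int(np.median(L[t][:,2])) if t.any() else -1))
    print('x',xx,o)
for yy in (0,):
    s=sel&(np.abs(L[...,1]-yy)<6);print('y',yy,[(xx,int(np.median(L[s&(np.abs(L[...,0]-xx)<3)][:,2]))) for xx in range(-110,112,6) if (s&(np.abs(L[...,0]-xx)<3)).any()])
k=cv2.resize(im[140:280,200:345],None,fx=5,fy=4.2,interpolation=cv2.INTER_CUBIC)[:600];k=cv2.resize(im[140:280,200:345],(620,600),interpolation=cv2.INTER_CUBIC);cv2.imwrite('pics/crop1.png',k)
E
python3 m.py
```

```text
(552.2203979492188, 290.61358642578125) (200.7716827392578, 216.03724670410156) 19.34819984436035
-70.0 210.83810505956686 195.36237818757502 [552.20438336 290.61926422]
x -70 [(-110, 2), (-102, 3), (-94, 47), (-86, 7), (-78, 58), (-70, 60), (-62, 64), (-54, 68), (-46, 73), (-38, 77), (-30, 5), (-22, 6), (-14, 7), (-6, 7), (2, 7), (10, 6), (18, 66), (26, 66), (34, 66), (42, 65), (50, 63), (58, 60), (66, 58), (74, 55), (82, 54), (90, 45), (98, 46), (106, 4)]
x -45 [(-110, 0), (-102, 2), (-94, 47), (-86, 8), (-78, 56), (-70, 60), (-62, 64), (-54, 68), (-46, 73), (-38, 77), (-30, 39), (-22, 38), (-14, 39), (-6, 37), (2, 39), (10, 38), (18, 68), (26, 68), (34, 65), (42, 64), (50, 62), (58, 60), (66, 58), (74, 56), (82, 53), (90, 29), (98, 46), (106, 1)]
x 0 [(-110, 1), (-102, 3), (-94, 49), (-86, 9), (-78, 57), (-70, 61), (-62, 65), (-54, 69), (-46, 74), (-38, 78), (-30, 5), (-22, 6), (-14, 5), (-6, 6), (2, 6), (10, 6), (18, 69), (26, 69), (34, 65), (42, 64), (50, 63), (58, 60), (66, 57), (74, 54), (82, 53), (90, 48), (98, 49), (106, 1)]
x 45 [(-110, 1), (-102, 2), (-94, 45), (-86, 6), (
[... 518 characters left out ...]
, 47), (98, 47), (106, 1)]
x 87 [(-110, 2), (-102, 3), (-94, 49), (-86, 55), (-78, 56), (-70, 60), (-62, 67), (-54, 69), (-46, 75), (-38, 83), (-30, 81), (-22, 38), (-14, 36), (-6, 36), (2, 36), (10, 38), (18, 75), (26, 72), (34, 69), (42, 64), (50, 61), (58, 61), (66, 56), (74, 54), (82, 53), (90, 50), (98, 45), (106, 1)]
y 0 [(-110, 4), (-104, 33), (-98, 36), (-92, 36), (-86, 35), (-80, 35), (-74, 35), (-68, 7), (-62, 5), (-56, 6), (-50, 38), (-44, 39), (-38, 41), (-32, 6), (-26, 6), (-20, 6), (-14, 5), (-8, 4), (-2, 6), (4, 6), (10, 7), (16, 6), (22, 6), (28, 6), (34, 8), (40, 43), (46, 40), (52, 42), (58, 5), (64, 7), (70, 7), (76, 38), (82, 37), (88, 37), (94, 36), (100, 36), (106, 31)]
```

View pics/crop1.png

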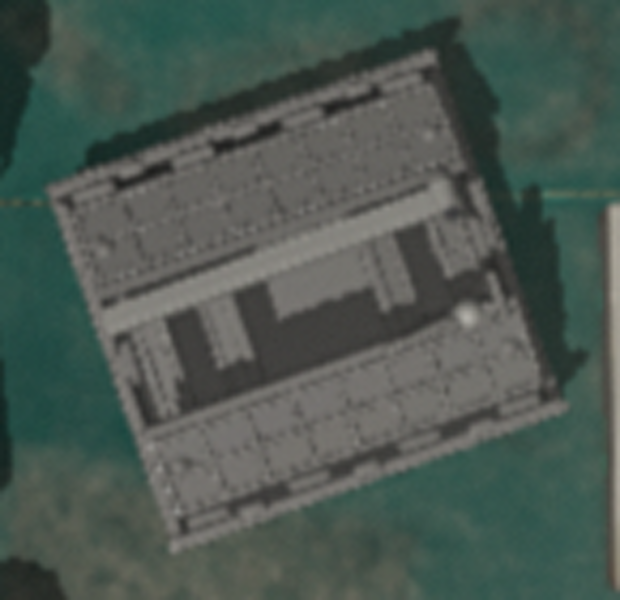

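```bash
cat >> h.py <<'E'
import json,os
C=np.array([552.2,290.6,0]);YAW=np.radians(-70)
CR=R.from_euler('z',YAW)
def cmd():
    if os.path.exists('cmd.json'):
        c=json.load(open('cmd.json'));return np.array(c[0]),R.from_quat(c[1])
    w,x,y,z=get_obs()['orientation'];return np.array([281.276,-613.621,231.308]),R.from_quat([x,y,z,w])
def ori(tilt,mode):
    # base mode 'y': tool x=+crate y, y=+crate x ; tilt>0: tip leans to +crate y.  mode 'x': tool x=+crate x,y=-crate y; tilt>0: tip leans to +crate x
    m=np.array([[0,1,0],[1,0,0],[0,0,-1]]).T if mode=='y' else np.array([[1,0,0],[0,-1,0],[0,0,-1]]).T
    ax=[-1,0,0] if mode=='y' else [0,1,0]
    # lean: rotate down vector (0,0,-1) towards +axis
    ax=[1,0,0] if mode=='y' else [0,-1,0]
    return CR*R.from_rotvec(np.array(ax)*tilt)*R.from_matrix(m)
def rows(way,save=True):
    """way: list of (p world, R, grip)"""
    p0,R0=cmd();out=[]
    for p,Rt,g in way:
        s=R0.inv().apply(np.array(p)-p0)/250;t=(R0.inv()*Rt).as_rotvec()/.5
        out.append(np.round(np.r_[t,s,g],3).tolist())
    print(json.dumps(out).replace(' ',''),'n',len(out),'max',np.abs(np.array(out)[:,:6]).max())
    r=out[-1];p=p0+R0.apply(np.array(r[3:6])*250);Rn=R0*R.from_rotvec(np.array(r[:3])*.5)
    if save: json.dump([p.tolist(),Rn.as_quat().tolist()],open('cmd.json','w'))
def cw(x,y,z): return C+CR.apply([x,y,z])
def st():
    o=get_obs();w,x,y,z=o['orientation'];p=np.array(o['tcp_pos']);q=R.from_quat([x,y,z,w])
    pc,Rc=cmd()
    print('t',round(o['clock'],2),'cr',np.round(CR.inv().apply(p-C),1),'cmd',np.round(CR.inv().apply(pc-C),1),'F cr',np.round(CR.inv().apply(o['contact_force']),1),'roterr',np.round((Rc.inv()*q).magnitude(),3),'zaxis cr',np.round(CR.inv().apply(q.apply([0,0,1])),2),'gap',round(o['finger_gap'],1),'q',np.round(o['q'],2))
E
python3 - <<'E'
from h import *
P=np.load('P.npy').reshape(-1,3);P=P[P[:,2]>100]
for a in range(100,900,50):
    l=[]
    for b in range(-450,600,50):
        s=(abs(P[:,0]-a)<25)&(abs(P[:,1]-b)<25)
        if s.sum()>5:l.append((b,int(np.percentile(P[s][:,2],95))))
    print(a,l)
print(cmd()[1].as_matrix().round(2).tolist(),ori(0,'y').as_matrix().round(2).tolist(),CR.inv().apply(ori(.4,'y').apply([0,0,1])),CR.inv().apply(ori(.4,'x').apply([0,0,1])))
R0=cmd()[1]
rows([([450,-400,330],R0,1),([450,-400,330],R0,1)],save=False)
E
```

```text
100 []
150 []
200 []
250 [(-250, 199), (-200, 199), (-150, 200), (-100, 199)]
300 [(-250, 199), (-200, 200), (-150, 200), (-100, 199), (-50, 146)]
350 [(-250, 200), (-200, 200), (-150, 200), (-100, 199), (-50, 145)]
400 [(-250, 200), (-200, 200), (-150, 200), (-100, 199), (-50, 145)]
450 [(-250, 200), (-200, 200), (-150, 200), (-100, 199), (300, 1085)]
500 []
550 []
600 [(450, 135), (500, 135), (550, 135)]
650 [(500, 135)]
700 []
750 []
800 [(-100, 465)]
850 [(-150, 391), (-100, 378)]
[[0.91, 0.42, 0.0], [0.42, -0.91, 0.0], [0.0, -0.0, -1.0]] [[0.94, 0.34, 0.0], [0.34, -0.94, 0.0], [0.0, 0.0, -1.0]] [-4.96474439e-17  3.89418342e-01 -9.21060994e-01] [ 3.89418342e-01 -7.56483801e-18 -9.21060994e-01]
[[0.0,0.0,0.0,0.97,-0.496,-0.395,1.0],[0.0,0.0,0.0,0.97,-0.496,-0.395,1.0]] n 2 max 0.97
```

Run:
```python
from h import *
R0=cmd()[1];O=ori(0,'y')
rows([([450,-420,310],R0,1)]);rows([([580,-210,310],R0,1)]);rows([([560,30,300],O,1)]);rows([(cw(0,-8,200),ori(-.4,'y'),1)])
```

```text
[[0.0,0.0,0.0,0.936,-0.423,-0.315,1.0]] n 1 max 0.936
[[0.0,0.0,0.0,0.823,-0.547,0.0,1.0]] n 1 max 0.823
[[-0.0,-0.0,0.161,0.327,-0.906,0.04,1.0]] n 1 max 0.906
[[0.0,-0.8,0.0,0.296,-0.99,0.4,1.0]] n 1 max 0.99
```

Emit:
{"api": "drive_tool", "payload": {
  "plan": [
    [0,0,0,0.936,-0.423,-0.315,1],
    [0,0,0,0.936,-0.423,-0.315,1],
    [0,0,0,0.936,-0.423,-0.315,1],
    [0,0,0,0.936,-0.423,-0.315,1],
    [0,0,0,0.936,-0.423,-0.315,1],
    [0,0,0,0.936,-0.423,-0.315,1]
  ]
}}

```text
clock: 2.55
tcp_pos: [450.9, -419.3, 310.5]
orientation: [0.0, 0.977, 0.215, 0.0]
contact_force: [-0.4, -0.7, 0.4]
finger_gap: -0.1
gripper_force: 0.0
```

Emit:
{"api": "drive_tool", "payload": {
  "plan": [
    [0,0,0,0.823,-0.547,0,1],
    [0,0,0,0.823,-0.547,0,1],
    [0,0,0,0.823,-0.547,0,1],
    [0,0,0,0.823,-0.547,0,1],
    [0,0,0,0.823,-0.547,0,1]
  ]
}}

```text
clock: 3.18
tcp_pos: [581.5, -206.3, 309.0]
orientation: [-0.001, 0.976, 0.216, -0.0]
contact_force: [-0.3, 0.2, -0.7]
finger_gap: 0.3
gripper_force: 0.0
```

Emit:
{"api": "drive_tool", "payload": {
  "plan": [
    [0,0,0.161,0.327,-0.906,0.04,1],
    [0,0,0.161,0.327,-0.906,0.04,1],
    [0,0,0.161,0.327,-0.906,0.04,1],
    [0,0,0.161,0.327,-0.906,0.04,1],
    [0,0,0.161,0.327,-0.906,0.04,1]
  ]
}}

```text
clock: 3.8
tcp_pos: [559.2, 32.1, 299.4]
orientation: [-0.0, 0.984, 0.176, -0.001]
contact_force: [-0.2, -1.2, -0.9]
finger_gap: -0.2
gripper_force: 0.0
```

Emit:
{"api": "drive_tool", "payload": {
  "plan": [
    [0,-0.8,0,0.296,-0.99,0.4,1],
    [0,-0.8,0,0.296,-0.99,0.4,1],
    [0,-0.8,0,0.296,-0.99,0.4,1],
    [0,-0.8,0,0.296,-0.99,0.4,1],
    [0,-0.8,0,0.296,-0.99,0.4,1],
    [0,-0.8,0,0.296,-0.99,0.4,1]
  ]
}}

```text
clock: 4.55
tcp_pos: [545.0, 286.8, 198.5]
orientation: [0.035, 0.965, 0.17, -0.197]
contact_force: [0.1, -0.9, 0.2]
finger_gap: -0.4
gripper_force: 0.0
```

```bash
cat >> h.py <<'E'
def side(th,s,t=.4,L=58,off=3,hf=11):
    """catch-like wall, outward coordinate: returns (dist from hinge inward, z above hinge) of the tip, for contact at finger side"""
    u,v=np.array([np.cos(th),np.sin(th)]),np.array([np.sin(th),-np.cos(th)])
    d=np.array([np.sin(t),np.cos(t)]);n=np.array([np.cos(t),-np.sin(t)])
    if th<np.pi/2-t: return L*u+off*v+hf*n-s*d
    return (L-s)*u+off*v+hf*n     # tip corner on the inner face
E
python3 - <<'E'
from h import *
st()
O=ori(-.4,'y')
T=lambda th,s:(lambda a:cw(0,-88+a[0],50+a[1]))(side(th,s))
for th,s in((.35,28),(.48,26),(.7,22),(.95,16),(1.15,12),(1.3,12),(1.45,12),(1.57,12)):print(th,np.round(CR.inv().apply(T(th,s)-C),1))
rows([(cw(0,-4,110),O,1)]*2+[(cw(0,-17,50),O,1)]*2)
E
```

```text
t 4.55 cr [  1.1  -8.  198.5] cmd [ -0.   -7.9 200.1] F cr [ 0.9 -0.2  0.2] roterr 0.002 zaxis cr [ 0.   -0.39 -0.92] gap -0.4 q [-0.33  0.66 -0.35  1.4   0.1   1.5  -1.9 ]
0.35 [ -0.  -33.3  37. ]
0.48 [  0.  -35.2  45.9]
0.7 [  0.  -40.1  60.5]
0.95 [ -0.  -47.9  76.4]
1.15 [ -0.  -56.1  86.4]
1.3 [ -0.  -62.7  89.2]
1.45 [ -0.  -69.3  91. ]
1.57 [ -0.  -74.8  91.7]
[[0.0,-0.0,0.0,0.155,0.0,0.326,1.0],[0.0,-0.0,0.0,0.155,0.0,0.326,1.0],[0.0,-0.0,0.0,0.2,0.0,0.567,1.0],[0.0,-0.0,0.0,0.2,0.0,0.567,1.0]] n 4 max 0.567
```

Emit:
{"api": "drive_tool", "payload": {
  "plan": [
    [0,0,0,0.155,0,0.326,1],
    [0,0,0,0.155,0,0.326,1],
    [0,0,0,0.2,0,0.567,1],
    [0,0,0,0.2,0,0.567,1]
  ]
}}

```text
clock: 5.05
tcp_pos: [534.9, 278.6, 47.1]
orientation: [0.037, 0.965, 0.168, -0.199]
contact_force: [0.2, -0.5, -0.3]
finger_gap: -0.0
gripper_force: 0.0
```

Run:
```python
from h import *
st()
O=ori(-.4,'y')
T=lambda th,s:(lambda a:cw(0,-88+a[0],50+a[1]))(side(th,s))
W=[cw(0,-28,42)]+[T(th,s) for th,s in((.44,28),(.55,26),(.7,22),(.82,19),(.95,16),(1.05,14),(1.15,12))]
rows([(w,O,1) for w in W])
W=[T(th,12) for th in(1.25,1.35,1.45,1.52,1.57,1.57)]
rows([(w,O,1) for w in W])
```

```text
t 5.05 cr [  5.3 -20.4  47.1] cmd [ -0.  -17.1  50. ] F cr [ 0.5 -0.  -0.3] roterr 0.01 zaxis cr [ 0.   -0.4  -0.92] gap -0.0 q [-0.33  0.81 -0.33  1.52  0.14  1.25 -1.91]
[[0.0,-0.0,0.0,-0.028,0.0,0.047,1.0],[0.0,-0.0,0.0,-0.054,0.0,0.058,1.0],[0.0,-0.0,0.0,-0.073,0.0,0.033,1.0],[0.0,-0.0,0.0,-0.101,0.0,-0.003,1.0],[0.0,-0.0,0.0,-0.126,0.0,-0.027,1.0],[0.0,-0.0,0.0,-0.155,-0.0,-0.049,1.0],[0.0,-0.0,0.0,-0.177,-0.0,-0.062,1.0],[0.0,-0.0,0.0,-0.2,-0.0,-0.073,1.0]] n 8 max 0.2
[[0.0,-0.0,0.0,-0.02,-0.0,-0.001,1.0],[0.0,-0.0,0.0,-0.038,-0.0,0.0,1.0],[0.0,-0.0,0.0,-0.056,-0.0,0.003,1.0],[0.0,-0.0,0.0,-0.069,-0.0,0.007,1.0],[0.0,-0.0,0.0,-0.078,-0.0,0.009,1.0],[0.0,-0.0,0.0,-0.078,-0.0,0.009,1.0]] n 6 max 0.078
```

Emit:
{"api": "drive_tool", "payload": {
  "plan": [
    [0,0,0,-0.028,0,0.047,1],
    [0,0,0,-0.054,0,0.058,1],
    [0,0,0,-0.073,0,0.033,1],
    [0,0,0,-0.101,0,-0.003,1],
    [0,0,0,-0.126,0,-0.027,1],
    [0,0,0,-0.155,0,-0.049,1],
    [0,0,0,-0.177,0,-0.062,1],
    [0,0,0,-0.2,0,-0.073,1]
  ]
}}

```text
clock: 6.05
tcp_pos: [499.3, 271.3, 86.6]
orientation: [0.035, 0.965, 0.17, -0.196]
contact_force: [1.7, 0.4, -2.7]
finger_gap: -0.4
gripper_force: 1.1
```

Emit:
{"api": "drive_tool", "payload": {
  "plan": [
    [0,0,0,-0.02,0,-0.001,1],
    [0,0,0,-0.038,0,0,1],
    [0,0,0,-0.056,0,0.003,1],
    [0,0,0,-0.069,0,0.007,1],
    [0,0,0,-0.078,0,0.009,1],
    [0,0,0,-0.078,0,0.009,1]
  ]
}}

```text
clock: 6.8
tcp_pos: [481.5, 265.0, 91.9]
orientation: [0.035, 0.965, 0.17, -0.196]
contact_force: [0.2, 0.6, 0.1]
finger_gap: -0.1
gripper_force: 0.6
```

```bash
cat >> h.py <<'E'
def look(name=None,xs=(-75,-45,60),cam='top'):
    im,d=get_image(cam);P=world(cam,d)
    L=CR.inv().apply((P-C).reshape(-1,3)).reshape(P.shape)
    if name:
        k=im[130:290,190:360] if cam=='top' else im[150:290,170:360]
        cv2.imwrite('pics/'+name,cv2.resize(k,(640,600 if cam=='top' else 470),interpolation=cv2.INTER_CUBIC))
    return im,L
E
python3 - <<'E'
from h import *
st()
im,L=look()
for xx in(-75,-45,65):
    s=np.abs(L[...,0]-xx)<5;print(xx,[(yy,int(np.percentile(L[s&(np.abs(L[...,1]-yy)<3)][:,2],80))) for yy in range(-112,-60,5) if (s&(np.abs(L[...,1]-yy)<3)).any()])
E
```

```text
t 6.8 cr [ -0.1 -75.2  91.9] cmd [  0.  -74.8  91.8] F cr [-0.5  0.4  0.1] roterr 0.001 zaxis cr [ 0.   -0.39 -0.92] gap -0.1 q [-0.32  0.68 -0.36  1.65  0.11  1.23 -1.93]
-75 [(-112, 3), (-107, 2), (-102, 2), (-97, 47), (-92, 53), (-87, 108), (-82, 108), (-77, 38), (-72, 38), (-67, 37), (-62, 38)]
-45 [(-112, 3), (-107, 2), (-102, 2), (-97, 49), (-92, 50), (-87, 108), (-82, 92), (-77, 41), (-72, 39), (-67, 38), (-62, 157)]
65 [(-112, 601), (-107, 597), (-102, 594), (-97, 590), (-92, 587), (-87, 583), (-82, 579), (-77, 575), (-72, 571), (-67, 567), (-62, 562)]
```

Run:
```python
from h import *
O=ori(-.4,'y')
rows([(cw(0,y,92),O,1) for y in(-76.5,-78,-79.5,-80.5,-80.5)])
```

```text
[[0.0,-0.0,0.0,-0.006,-0.0,0.002,1.0],[0.0,-0.0,0.0,-0.012,-0.0,0.004,1.0],[0.0,-0.0,0.0,-0.017,-0.0,0.007,1.0],[0.0,-0.0,0.0,-0.021,-0.0,0.008,1.0],[0.0,-0.0,0.0,-0.021,-0.0,0.008,1.0]] n 5 max 0.021
```

Emit:
{"api": "drive_tool", "payload": {
  "plan": [
    [0,0,0,-0.006,0,0.002,1],
    [0,0,0,-0.012,0,0.004,1],
    [0,0,0,-0.017,0,0.007,1],
    [0,0,0,-0.021,0,0.008,1],
    [0,0,0,-0.021,0,0.008,1]
  ]
}}

```text
clock: 7.48
tcp_pos: [480.6, 264.6, 92.1]
orientation: [0.033, 0.966, 0.17, -0.191]
contact_force: [10.8, 4.6, -3.9]
finger_gap: 0.3
gripper_force: 6.0
```

Run:
```python
from h import *
st()
p=lambda y,z,t=.4:(cw(0,y,z),ori(t,'y'),1)
# retreat, retilt, then approach the bar wall
rows([p(-60,130,-.4)]*2+[p(-20,170,0)]*3)
rows([p(-5,140,.4)]*4)
T=lambda th,s:(lambda a:(88-a[0],50+a[1]))(side(th,s,L=76,off=4))
for th,s in((.22,36),(.27,36),(.4,34),(.6,32),(.9,28),(1.15,25),(1.57,25)):print(th,np.round(T(th,s),1))
```

```text
t 7.47 cr [ -0.1 -76.1  92.1] cmd [  0.  -80.5  92. ] F cr [-0.7 11.7 -3.9] roterr 0.01 zaxis cr [-0.   -0.38 -0.92] gap 0.3 q [-0.32  0.67 -0.36  1.66  0.11  1.22 -1.93]
[[0.0,-0.0,0.0,0.016,-0.0,-0.172,1.0],[0.0,-0.0,0.0,0.016,-0.0,-0.172,1.0],[0.0,0.8,0.0,0.101,0.0,-0.381,1.0],[0.0,0.8,0.0,0.101,0.0,-0.381,1.0],[0.0,0.8,0.0,0.101,0.0,-0.381,1.0]] n 5 max 0.8
[[-0.0,0.8,0.0,0.06,0.0,0.12,1.0],[-0.0,0.8,0.0,0.06,0.0,0.12,1.0],[-0.0,0.8,0.0,0.06,0.0,0.12,1.0],[-0.0,0.8,0.0,0.06,0.0,0.12,1.0]] n 4 max 0.8
0.22 [16.8 25.2]
0.27 [17.6 29. ]
0.4 [19.6 40.3]
0.6 [25.3 55.9]
0.9 [38.4 77. ]
1.15 [52.9 90.4]
1.57 [73.8 96.7]
```

Emit:
{"api": "drive_tool", "payload": {
  "plan": [
    [0,0,0,0.016,0,-0.172,1],
    [0,0,0,0.016,0,-0.172,1],
    [0,0.8,0,0.101,0,-0.381,1],
    [0,0.8,0,0.101,0,-0.381,1],
    [0,0.8,0,0.101,0,-0.381,1]
  ]
}}

```text
clock: 8.1
tcp_pos: [529.8, 282.2, 169.4]
orientation: [0.001, 0.985, 0.175, -0.001]
contact_force: [-0.2, -0.7, 0.0]
finger_gap: -0.2
gripper_force: 0.0
```

Emit:
{"api": "drive_tool", "payload": {
  "plan": [
    [0,0.8,0,0.06,0,0.12,1],
    [0,0.8,0,0.06,0,0.12,1],
    [0,0.8,0,0.06,0,0.12,1],
    [0,0.8,0,0.06,0,0.12,1]
  ]
}}

```text
clock: 8.6
tcp_pos: [546.3, 288.1, 138.5]
orientation: [-0.033, 0.965, 0.171, 0.194]
contact_force: [-0.3, -0.1, 0.2]
finger_gap: 0.0
gripper_force: 0.0
```

Run:
```python
from h import *
st()
p=lambda y,z,t=.4:(cw(0,y,z),ori(t,'y'),1)
T=lambda th,s:(lambda a:p(88-a[0],50+a[1]))(side(th,s,L=76,off=4))
rows([p(-12,90)]*1+[p(-8,70)]+[p(2,40)]+[p(5,29)]*3)
rows([p(12,27)]+[T(th,s) for th,s in((.27,36),(.35,35),(.45,34),(.55,33),(.65,32),(.75,31),(.85,29),(.95,27),(1.05,26),(1.15,25))])
rows([T(th,25) for th in(1.25,1.35,1.42,1.48,1.53,1.57)]+[p(75.3,97),p(77,97),p(78.5,97),p(80,97),p(80,97)])
```

```text
t 8.6 cr [  0.3  -6.4 138.5] cmd [ -0.   -5.1 139.9] F cr [-0.  -0.3  0.2] roterr 0.004 zaxis cr [ 0.    0.39 -0.92] gap 0.0 q [-0.49  0.35 -0.19  2.08  0.51  0.38 -2.32]
[[-0.0,-0.0,0.0,-0.103,0.0,0.173,1.0],[-0.0,-0.0,0.0,-0.12,0.0,0.253,1.0],[-0.0,-0.0,0.0,-0.129,0.0,0.379,1.0],[-0.0,-0.0,0.0,-0.136,0.0,0.424,1.0],[-0.0,-0.0,0.0,-0.136,0.0,0.424,1.0],[-0.0,-0.0,0.0,-0.136,0.0,0.424,1.0]] n 6 max 0.424
[[-0.0,-0.0,0.0,0.023,0.0,0.019,1.0],[-0.0,-0.0,0.0,0.047,0.0,0.02,1.0],[-0.0,-0.0,0.0,0.062,0.0,-0.003,1.0],[-0.0,-0.0,0.0,0.082,0.0,-0.029,1.0],[-0.0,-0.0,0.0,0.105,0.0,-0.054,1.0],[-0.0,-0.0,0.0,0.13,0.0,-0.075,1.0],[-0.0,-0.0,0.0,0.156,0.0,-0.095,1.0],[-0.0,-0.0,0.0,0.184,0.0,-0.115,1.0],[-0.0,-0.0,0.0,0.213,0.0,-0.133,1.0],[-0.0,-0.0,0.0,0.242,0.0,-0.143,1.0],[-0.0,-0.0,0.0,0.273,0.0,-0.151,1.0]] n 11 max 0.273
[[-0.0,-0.0,0.0,0.022,0.0,-0.001,1.0],[-0.0,-0.0,0.0,0.043,0.0,-0.0,1.0],[-0.0,-0.0,0.0,0.057,0.0,0.002,1.0],[-0.0,-0.0,0.0,0.069,0.0,0.004,1.0],[-0.0,-0.0,0.0,0.079,0.0,0.007,1.0],[-0.0,-0.0,0.0,0.086,0.0,0.009,1.0],[-0.0,-0.0,0.0,0.092,0.0,0.01,1.0],[-0.0,-0.0,0.0,0.099,0.0,0.013,1.0],[-0.0,-0.0,0.0,0.104,0.0,0.015,1.0],[-0.0,-0.0,0.0,0.11,0.0,0.018,1.0],[-0.0,-0.0,0.0,0.11,0.0,0.018,1.0]] n 11 max 0.11
```

Emit:
{"api": "drive_tool", "payload": {
  "plan": [
    [0,0,0,-0.103,0,0.173,1],
    [0,0,0,-0.12,0,0.253,1],
    [0,0,0,-0.129,0,0.379,1],
    [0,0,0,-0.136,0,0.424,1],
    [0,0,0,-0.136,0,0.424,1],
    [0,0,0,-0.136,0,0.424,1]
  ]
}}

```text
clock: 9.35
tcp_pos: [557.6, 292.3, 29.3]
orientation: [-0.034, 0.965, 0.17, 0.196]
contact_force: [-0.6, -0.0, 0.3]
finger_gap: -0.1
gripper_force: 0.0
```

```bash
python3 -c "
from h import *
st()"
```

```text
t 9.35 cr [ 0.3  5.7 29.3] cmd [-0.  80.1 97. ] F cr [-0.2 -0.6  0.3] roterr 0.001 zaxis cr [ 0.    0.39 -0.92] gap -0.1 q [-0.59  0.55 -0.06  2.11  0.98  0.17 -2.8 ]
```

Emit:
{"api": "drive_tool", "payload": {
  "plan": [
    [0,0,0,0.023,0,0.019,1],
    [0,0,0,0.047,0,0.02,1],
    [0,0,0,0.062,0,-0.003,1],
    [0,0,0,0.082,0,-0.029,1],
    [0,0,0,0.105,0,-0.054,1]
  ]
}}

```text
clock: 9.98
tcp_pos: [574.6, 298.6, 52.3]
orientation: [-0.034, 0.965, 0.17, 0.196]
contact_force: [-1.5, 0.2, -3.1]
finger_gap: 0.0
gripper_force: 1.2
```

```bash
python3 -c "
from h import *
p=lambda y,z,t=.4:(cw(0,y,z),ori(t,'y'),1)
a=side(.55,33,L=76,off=4)
x,o,_=p(88-a[0],50+a[1]);json.dump([x.tolist(),o.as_quat().tolist()],open('cmd.json','w'))
st()"
```

```text
t 9.97 cr [ 0.2 23.8 52.3] cmd [ 0.  23.8 51.6] F cr [-0.7 -1.3 -3.1] roterr 0.0 zaxis cr [ 0.    0.39 -0.92] gap 0.0 q [-0.47  0.53 -0.2   2.06  0.88  0.27 -2.67]
```

Limits relax as it rises; lifting force seen. Continue the arc.

Run:
```python
from h import *
p=lambda y,z,t=.4:(cw(0,y,z),ori(t,'y'),1)
T=lambda th,s:(lambda a:p(88-a[0],50+a[1]))(side(th,s,L=76,off=4))
rows([T(th,s) for th,s in((.65,32),(.75,31),(.85,29),(.95,27),(1.05,26),(1.15,25))])
rows([T(th,25) for th in(1.25,1.35,1.42,1.48,1.53,1.57)]+[p(75.3,97),p(77,97),p(78.5,97),p(80,97),p(80,97)])
```

```text
[[0.0,0.0,0.0,0.025,-0.0,-0.022,1.0],[0.0,0.0,0.0,0.051,-0.0,-0.041,1.0],[0.0,0.0,0.0,0.079,-0.0,-0.061,1.0],[0.0,0.0,0.0,0.108,-0.0,-0.079,1.0],[0.0,0.0,0.0,0.137,-0.0,-0.09,1.0],[0.0,0.0,0.0,0.168,-0.0,-0.098,1.0]] n 6 max 0.168
[[0.0,0.0,0.0,0.022,-0.0,-0.001,1.0],[0.0,0.0,0.0,0.042,0.0,0.0,1.0],[0.0,0.0,0.0,0.057,-0.0,0.002,1.0],[0.0,0.0,0.0,0.069,-0.0,0.005,1.0],[0.0,0.0,0.0,0.079,-0.0,0.007,1.0],[0.0,0.0,0.0,0.086,-0.0,0.01,1.0],[0.0,0.0,0.0,0.092,-0.0,0.011,1.0],[0.0,0.0,0.0,0.099,-0.0,0.014,1.0],[0.0,0.0,0.0,0.104,-0.0,0.016,1.0],[0.0,0.0,0.0,0.11,-0.0,0.018,1.0],[0.0,0.0,0.0,0.11,-0.0,0.018,1.0]] n 11 max 0.11
```

Emit:
{"api": "drive_tool", "payload": {
  "plan": [
    [0,0,0,0.025,0,-0.022,1],
    [0,0,0,0.051,0,-0.041,1],
    [0,0,0,0.079,0,-0.061,1],
    [0,0,0,0.108,0,-0.079,1],
    [0,0,0,0.137,0,-0.09,1],
    [0,0,0,0.168,0,-0.098,1]
  ]
}}

```text
clock: 10.72
tcp_pos: [602.2, 308.8, 90.9]
orientation: [-0.034, 0.965, 0.17, 0.196]
contact_force: [-2.0, -0.1, -2.2]
finger_gap: -0.2
gripper_force: 1.2
```

Emit:
{"api": "drive_tool", "payload": {
  "plan": [
    [0,0,0,0.022,0,-0.001,1],
    [0,0,0,0.042,0,0,1],
    [0,0,0,0.057,0,0.002,1],
    [0,0,0,0.069,0,0.005,1],
    [0,0,0,0.079,0,0.007,1],
    [0,0,0,0.086,0,0.01,1],
    [0,0,0,0.092,0,0.011,1],
    [0,0,0,0.099,0,0.014,1],
    [0,0,0,0.104,0,0.016,1],
    [0,0,0,0.11,0,0.018,1],
    [0,0,0,0.11,0,0.018,1]
  ]
}}

```text
clock: 12.1
tcp_pos: [624.9, 317.0, 96.6]
orientation: [-0.033, 0.966, 0.171, 0.194]
contact_force: [-16.0, -7.8, 11.6]
finger_gap: -0.0
gripper_force: 8.4
```

Run:
```python
from h import *
st()
im,L=look()
for xx in(-75,-45,55):
    s=np.abs(L[...,0]-xx)<5;print(xx,[(yy,int(np.percentile(L[s&(np.abs(L[...,1]-yy)<3)][:,2],80))) for yy in list(range(-102,-70,5))+list(range(65,112,4)) if (s&(np.abs(L[...,1]-yy)<3)).any()])
```

```text
t 12.1 cr [ 0.1 77.4 96.6] cmd [ 0.  80.1 97.1] F cr [  1.8 -17.7  11.6] roterr 0.004 zaxis cr [ 0.    0.39 -0.92] gap -0.0 q [-0.33  0.54 -0.36  1.9   0.73  0.43 -2.45]
-75 [(-102, 2), (-97, 48), (-92, 50), (-87, 109), (-82, 84), (-77, 38), (-72, 38), (65, 38), (69, 37), (73, 38), (77, 39), (81, 38), (85, 121), (89, 124), (93, 126)]
-45 [(-92, 445), (-87, 444), (-82, 441), (-77, 437), (-72, 435), (65, 160), (85, 123), (89, 126), (93, 126)]
55 [(-102, 532), (-97, 524), (-92, 517), (-87, 510), (-82, 502), (-77, 492), (-72, 483), (81, 120), (85, 125), (89, 126), (93, 125)]
```

```bash
cat >> h.py <<'E'
def orx(t,yaw=np.pi/2):  # yaw=0 -> mode y ; pi/2 -> tool x=-crate x, y=+crate y; lean t towards +crate x
    return CR*R.from_rotvec([0,-t,0])*R.from_euler('z',yaw)*CR.inv()*ori(0,'y')
E
python3 - <<'E'
from h import *
print(CR.inv().apply(orx(.5).apply(np.eye(3))).round(2))
rows([(cw(0,55,140),ori(.4,'y'),1)]*2+[(cw(0,20,190),ori(0,'y'),1)]*3)
rows([(cw(0,0,190),orx(0,.5),1)]*3)
rows([(cw(0,0,190),orx(0,1),1)]*3)
rows([(cw(0,0,170),orx(0,1.5),1)]*3)
rows([(cw(-5,0,140),orx(.48),1)]*4)
E
```

```text
[[-0.88  0.   -0.48]
 [ 0.    1.    0.  ]
 [ 0.48 -0.   -0.88]]
[[0.0,0.0,0.0,-0.026,-0.0,-0.197,1.0],[0.0,0.0,0.0,-0.026,-0.0,-0.197,1.0],[-0.0,-0.8,0.0,-0.077,-0.0,-0.436,1.0],[-0.0,-0.8,0.0,-0.077,-0.0,-0.436,1.0],[-0.0,-0.8,0.0,-0.077,-0.0,-0.436,1.0]] n 5 max 0.8
[[-0.0,-0.0,-1.0,-0.08,-0.0,0.0,1.0],[-0.0,-0.0,-1.0,-0.08,-0.0,0.0,1.0],[-0.0,-0.0,-1.0,-0.08,-0.0,0.0,1.0]] n 3 max 1.0
[[0.0,-0.0,-1.0,0.0,0.0,0.0,1.0],[0.0,-0.0,-1.0,0.0,0.0,0.0,1.0],[0.0,-0.0,-1.0,0.0,0.0,0.0,1.0]] n 3 max 1.0
[[0.0,-0.0,-1.0,0.0,0.0,0.08,1.0],[0.0,-0.0,-1.0,0.0,0.0,0.08,1.0],[0.0,-0.0,-1.0,0.0,0.0,0.08,1.0]] n 3 max 1.0
[[-0.034,-0.96,-0.139,0.02,-0.001,0.12,1.0],[-0.034,-0.96,-0.139,0.02,-0.001,0.12,1.0],[-0.034,-0.96,-0.139,0.02,-0.001,0.12,1.0],[-0.034,-0.96,-0.139,0.02,-0.001,0.12,1.0]] n 4 max 0.96
```

Emit:
{"api": "drive_tool", "payload": {
  "plan": [
    [0,0,0,-0.026,0,-0.197,1],
    [0,0,0,-0.026,0,-0.197,1],
    [0,-0.8,0,-0.077,0,-0.436,1],
    [0,-0.8,0,-0.077,0,-0.436,1],
    [0,-0.8,0,-0.077,0,-0.436,1]
  ]
}}

```text
clock: 12.78
tcp_pos: [573.7, 298.2, 191.6]
orientation: [-0.001, 0.985, 0.173, 0.001]
contact_force: [-0.4, 0.0, -1.2]
finger_gap: -0.1
gripper_force: 0.0
```

Emit:
{"api": "drive_tool", "payload": {
  "plan": [
    [0,0,-1,-0.08,0,0,1],
    [0,0,-1,-0.08,0,0,1],
    [0,0,-1,-0.08,0,0,1]
  ]
}}

```text
clock: 13.15
tcp_pos: [552.8, 290.8, 189.7]
orientation: [-0.0, 0.91, 0.414, 0.001]
contact_force: [0.9, 0.7, -0.2]
finger_gap: -0.5
gripper_force: 0.0
```

Emit:
{"api": "drive_tool", "payload": {
  "plan": [
    [0,0,-1,0,0,0,1],
    [0,0,-1,0,0,0,1],
    [0,0,-1,0,0,0,1]
  ]
}}

```text
clock: 13.52
tcp_pos: [552.9, 290.8, 189.6]
orientation: [-0.0, 0.78, 0.626, 0.001]
contact_force: [-0.3, 0.0, 0.3]
finger_gap: 0.3
gripper_force: 0.0
```

Emit:
{"api": "drive_tool", "payload": {
  "plan": [
    [0,0,-1,0,0,0.08,1],
    [0,0,-1,0,0,0.08,1],
    [0,0,-1,0,0,0.08,1]
  ]
}}

```text
clock: 13.9
tcp_pos: [552.8, 290.8, 169.3]
orientation: [-0.0, 0.6, 0.8, 0.0]
contact_force: [0.2, 0.5, 0.1]
finger_gap: -0.0
gripper_force: 0.0
```

Emit:
{"api": "drive_tool", "payload": {
  "plan": [
    [-0.034,-0.96,-0.139,0.02,-0.001,0.12,1],
    [-0.034,-0.96,-0.139,0.02,-0.001,0.12,1],
    [-0.034,-0.96,-0.139,0.02,-0.001,0.12,1],
    [-0.034,-0.96,-0.139,0.02,-0.001,0.12,1]
  ]
}}

```text
clock: 14.4
tcp_pos: [549.0, 298.4, 138.6]
orientation: [0.194, 0.555, 0.797, -0.136]
contact_force: [-0.4, -0.3, -0.9]
finger_gap: -0.1
gripper_force: 0.0
```

Run:
```python
from h import *
st()
t=.48
p=lambda x,z:(cw(x,0,z),orx(t),1)
T=lambda th,s:(lambda a:(96-a[0],34+a[1]))(side(th,s,t=t,L=62,off=3))
for th,s in((.05,18),(.1,18),(.3,16),(.6,14),(.9,11),(1.09,10),(1.57,10)):print(th,np.round(T(th,s),1))
rows([p(-2,90),p(0,40),p(5,20),p(10,16),p(10,16)])
st()
```

```text
t 14.4 cr [ -8.5  -0.3 138.6] cmd [ -5.  -0. 140.] F cr [ 0.1 -0.5 -0.9] roterr 0.006 zaxis cr [ 0.46  0.   -0.89] gap -0.1 q [-0.33  0.7  -0.72  1.65  0.84  1.38 -0.99]
0.05 [32.5 13.1]
0.1 [32.6 16.2]
0.3 [33.5 30.2]
0.6 [39.8 49. ]
0.9 [50.4 65.9]
1.09 [59.5 73.6]
1.57 [83.2 80.9]
[[0.0,0.0,0.0,0.082,0.0,0.183,1.0],[0.0,0.0,0.0,0.167,0.0,0.364,1.0],[0.0,0.0,0.0,0.186,0.0,0.444,1.0],[0.0,0.0,0.0,0.176,0.0,0.468,1.0],[0.0,0.0,0.0,0.176,0.0,0.468,1.0]] n 5 max 0.468
t 14.4 cr [ -8.5  -0.3 138.6] cmd [10.  -0.  15.9] F cr [ 0.1 -0.5 -0.9] roterr 0.006 zaxis cr [ 0.46  0.   -0.89] gap -0.1 q [-0.33  0.7  -0.72  1.65  0.84  1.38 -0.99]
```

Emit:
{"api": "drive_tool", "payload": {
  "plan": [
    [0,0,0,0.082,0,0.183,1],
    [0,0,0,0.167,0,0.364,1],
    [0,0,0,0.186,0,0.444,1],
    [0,0,0,0.176,0,0.468,1],
    [0,0,0,0.176,0,0.468,1]
  ]
}}

```text
clock: 15.02
tcp_pos: [556.9, 280.8, 17.4]
orientation: [0.195, 0.558, 0.795, -0.136]
contact_force: [0.1, -0.6, 0.3]
finger_gap: 0.1
gripper_force: 0.0
```

Run:
```python
from h import *
st()
t=.48
p=lambda x,z:(cw(x,0,z),orx(t),1)
T=lambda th,s:(lambda a:p(96-a[0],34+a[1]))(side(th,s,t=t,L=62,off=3))
rows([p(20,15)]+[T(th,s) for th,s in((.05,16),(.12,17),(.25,16),(.37,15),(.5,14),(.62,13),(.75,12),(.88,11),(1,10),(1.08,10))])
rows([T(th,10) for th in(1.18,1.27,1.35,1.42,1.48,1.53,1.57)]+[p(85,81),p(87,81),p(89,81),p(89,81)])
```

```text
t 15.03 cr [10.8  1.  17.4] cmd [10.  -0.  15.9] F cr [ 0.6 -0.1  0.3] roterr 0.003 zaxis cr [ 0.46  0.   -0.89] gap 0.1 q [-0.35  0.85 -0.65  1.71  0.96  1.23 -1.11]
[[0.0,0.0,0.0,-0.034,0.0,0.022,1.0],[0.0,0.0,0.0,-0.074,0.0,0.044,1.0],[0.0,0.0,0.0,-0.083,0.0,0.033,1.0],[0.0,0.0,0.0,-0.102,0.0,0.002,1.0],[0.0,0.0,0.0,-0.122,0.0,-0.024,1.0],[0.0,0.0,0.0,-0.146,0.0,-0.049,1.0],[0.0,0.0,0.0,-0.171,0.0,-0.069,1.0],[0.0,0.0,0.0,-0.2,0.0,-0.087,1.0],[0.0,0.0,0.0,-0.231,0.0,-0.101,1.0],[0.0,0.0,0.0,-0.26,0.0,-0.111,1.0],[0.0,0.0,0.0,-0.28,0.0,-0.113,1.0]] n 11 max 0.28
[[0.0,0.0,0.0,-0.021,0.0,-0.0,1.0],[0.0,0.0,0.0,-0.04,0.0,0.001,1.0],[0.0,0.0,0.0,-0.056,0.0,0.004,1.0],[0.0,0.0,0.0,-0.07,0.0,0.007,1.0],[0.0,0.0,0.0,-0.082,0.0,0.011,1.0],[0.0,0.0,0.0,-0.092,0.0,0.014,1.0],[0.0,0.0,0.0,-0.1,0.0,0.018,1.0],[0.0,0.0,0.0,-0.106,0.0,0.021,1.0],[0.0,0.0,0.0,-0.113,0.0,0.024,1.0],[0.0,0.0,0.0,-0.12,0.0,0.028,1.0],[0.0,0.0,0.0,-0.12,0.0,0.028,1.0]] n 11 max 0.12
```

Emit:
{"api": "drive_tool", "payload": {
  "plan": [
    [0,0,0,-0.034,0,0.022,1],
    [0,0,0,-0.074,0,0.044,1],
    [0,0,0,-0.083,0,0.033,1],
    [0,0,0,-0.102,0,0.002,1],
    [0,0,0,-0.122,0,-0.024,1],
    [0,0,0,-0.146,0,-0.049,1],
    [0,0,0,-0.171,0,-0.069,1],
    [0,0,0,-0.2,0,-0.087,1],
    [0,0,0,-0.231,0,-0.101,1],
    [0,0,0,-0.26,0,-0.111,1],
    [0,0,0,-0.28,0,-0.113,1]
  ]
}}

```text
clock: 16.4
tcp_pos: [572.5, 234.7, 73.8]
orientation: [0.195, 0.557, 0.796, -0.136]
contact_force: [-1.6, 0.7, 0.1]
finger_gap: 0.0
gripper_force: 0.6
```

Run:
```python
from h import *
o=get_obs();print(o['tcp_pos'],CR.inv().apply(o['contact_force']).round(1),np.round(o['q'],2))
im,L=look()
for yy in(-40,-60,40,60):
    s=np.abs(L[...,1]-yy)<5;print(yy,[(xx,int(np.percentile(L[s&(np.abs(L[...,0]-xx)<3)][:,2],80))) for xx in list(range(30,112,5)) if (s&(np.abs(L[...,0]-xx)<3)).any()])
```

```text
[572.49887367 234.70482419  73.81322862] [-1.2 -1.3  0.1] [-0.25  0.75 -0.67  1.74  0.92  1.25 -1.  ]
-40 [(75, 75), (80, 72), (85, 57), (90, 47), (95, 44), (100, 31), (105, 31), (110, 9)]
-60 [(30, 508), (35, 506), (40, 504)]
40 [(30, 154), (35, 150), (40, 142), (45, 134), (60, 6), (65, 39), (70, 89), (75, 85), (80, 74), (85, 62), (90, 56), (95, 44), (100, 35), (105, 35), (110, 30)]
60 [(30, 160), (35, 153), (50, 6), (55, 6), (60, 7), (65, 86), (70, 89), (75, 88), (80, 73), (85, 62), (90, 55), (95, 43), (100, 39), (105, 32), (110, 31)]
```

Rising as planned (free edge at x≈68, z≈89). Finish to the stop.

Emit:
{"api": "drive_tool", "payload": {
  "plan": [
    [0,0,0,-0.021,0,0,1],
    [0,0,0,-0.04,0,0.001,1],
    [0,0,0,-0.056,0,0.004,1],
    [0,0,0,-0.07,0,0.007,1],
    [0,0,0,-0.082,0,0.011,1],
    [0,0,0,-0.092,0,0.014,1],
    [0,0,0,-0.1,0,0.018,1],
    [0,0,0,-0.106,0,0.021,1],
    [0,0,0,-0.113,0,0.024,1],
    [0,0,0,-0.12,0,0.028,1],
    [0,0,0,-0.12,0,0.028,1]
  ]
}}

```text
clock: 17.82
tcp_pos: [581.0, 211.2, 81.1]
orientation: [0.193, 0.556, 0.797, -0.134]
contact_force: [-6.2, 8.7, 2.6]
finger_gap: 0.1
gripper_force: 5.2
```

Run:
```python
from h import *
st()
# back off, then tilt the other way
rows([(cw(60,0,110),orx(.48),1)]*2+[(cw(10,0,160),orx(0),1)]*4)
rows([(cw(5,0,140),orx(-.48),1)]*4)
```

```text
t 17.82 cr [84.5 -0.1 81.1] cmd [88.9 -0.  81. ] F cr [-10.3  -2.8   2.6] roterr 0.007 zaxis cr [ 0.46  0.   -0.89] gap 0.1 q [-0.21  0.73 -0.67  1.75  0.92  1.23 -0.97]
[[0.0,0.0,0.0,0.049,0.0,-0.156,1.0],[0.0,0.0,0.0,0.049,0.0,-0.156,1.0],[0.0,0.96,0.0,0.134,0.0,-0.426,1.0],[0.0,0.96,0.0,0.134,0.0,-0.426,1.0],[0.0,0.96,0.0,0.134,0.0,-0.426,1.0],[0.0,0.96,0.0,0.134,0.0,-0.426,1.0]] n 6 max 0.96
[[-0.0,0.96,0.0,0.02,0.0,0.08,1.0],[-0.0,0.96,0.0,0.02,0.0,0.08,1.0],[-0.0,0.96,0.0,0.02,0.0,0.08,1.0],[-0.0,0.96,0.0,0.02,0.0,0.08,1.0]] n 4 max 0.96
```

Emit:
{"api": "drive_tool", "payload": {
  "plan": [
    [0,0,0,0.049,0,-0.156,1],
    [0,0,0,0.049,0,-0.156,1],
    [0,0.96,0,0.134,0,-0.426,1],
    [0,0.96,0,0.134,0,-0.426,1],
    [0,0.96,0,0.134,0,-0.426,1],
    [0,0.96,0,0.134,0,-0.426,1]
  ]
}}

```text
clock: 18.58
tcp_pos: [557.6, 276.3, 158.9]
orientation: [0.001, 0.576, 0.817, -0.002]
contact_force: [0.1, -0.2, -1.1]
finger_gap: -0.0
gripper_force: 0.0
```

Emit:
{"api": "drive_tool", "payload": {
  "plan": [
    [0,0.96,0,0.02,0,0.08,1],
    [0,0.96,0,0.02,0,0.08,1],
    [0,0.96,0,0.02,0,0.08,1],
    [0,0.96,0,0.02,0,0.08,1]
  ]
}}

```text
clock: 19.08
tcp_pos: [554.0, 283.5, 137.3]
orientation: [-0.195, 0.559, 0.795, 0.134]
contact_force: [0.3, 0.1, -0.1]
finger_gap: 0.3
gripper_force: 0.0
```

Run:
```python
from h import *
st()
im,L=look()
for yy in(-60,-30,0,30,60):
    s=np.abs(L[...,1]-yy)<5;print(yy,[(xx,int(np.percentile(L[s&(np.abs(L[...,0]-xx)<3)][:,2],80))) for xx in list(range(60,112,4)) if (s&(np.abs(L[...,0]-xx)<3)).any()])
t=-.48
p=lambda x,z:(cw(x,0,z),orx(t),1)
rows([p(2,90),p(0,40),p(-5,20),p(-10,15),p(-10,15)])
```

```text
t 19.07 cr [  7.3  -0.8 137.3] cmd [  5.   -0.  139.9] F cr [-0.   0.4 -0.1] roterr 0.006 zaxis cr [-0.46 -0.   -0.89] gap 0.3 q [ 0.41  0.83 -1.11  1.74  0.32  0.9  -0.35]
-60 [(60, 215), (64, 6), (68, 7), (72, 6), (76, 6), (80, 6), (84, 8), (88, 8), (92, 91), (96, 97), (100, 96), (104, 31), (108, 30)]
-30 [(60, 296), (64, 300), (68, 302), (72, 323), (76, 330), (80, 336), (84, 341), (88, 350), (92, 355), (96, 362), (100, 372), (104, 384), (108, 421)]
0 [(60, 326), (64, 334), (68, 340), (72, 346), (76, 356), (80, 367), (84, 373), (88, 380), (92, 384), (96, 413), (100, 429), (104, 441), (108, 449)]
30 [(60, 295), (64, 301), (68, 302), (72, 322), (76, 328), (80, 336), (84, 340), (88, 347), (92, 355), (96, 363), (100, 373), (104, 444), (108, 453)]
60 [(60, 216), (64, 214)]
[[-0.0,0.0,0.0,-0.082,0.0,0.183,1.0],[-0.0,0.0,0.0,-0.167,0.0,0.364,1.0],[-0.0,0.0,0.0,-0.186,0.0,0.444,1.0],[-0.0,0.0,0.0,-0.178,0.0,0.471,1.0],[-0.0,0.0,0.0,-0.178,0.0,0.471,1.0]] n 5 max 0.471
```

Emit:
{"api": "drive_tool", "payload": {
  "plan": [
    [0,0,0,-0.082,0,0.183,1],
    [0,0,0,-0.167,0,0.364,1],
    [0,0,0,-0.186,0,0.444,1],
    [0,0,0,-0.178,0,0.471,1],
    [0,0,0,-0.178,0,0.471,1]
  ]
}}

```text
clock: 19.75
tcp_pos: [548.8, 301.9, 16.9]
orientation: [-0.194, 0.556, 0.797, 0.137]
contact_force: [0.5, -0.2, -0.5]
finger_gap: -0.0
gripper_force: 0.0
```

Run:
```python
from h import *
st()
t=-.48
p=lambda x,z:(cw(x,0,z),orx(t),1)
T=lambda th,s:(lambda a:p(-96+a[0],34+a[1]))(side(th,s,t=-t,L=62,off=3))
rows([p(-20,15)]+[T(th,s) for th,s in((.05,16),(.12,17),(.25,16),(.37,15),(.5,14),(.62,13),(.75,12),(.88,11),(1,10),(1.08,10))])
rows([T(th,10) for th in(1.18,1.27,1.35,1.42,1.48,1.53,1.57)]+[p(-85,81),p(-87,81),p(-89,81),p(-89,81)])
```

```text
t 19.75 cr [-11.7   0.7  16.9] cmd [-9.9 -0.  15. ] F cr [ 0.3  0.4 -0.5] roterr 0.003 zaxis cr [-0.46  0.   -0.89] gap -0.0 q [ 0.31  0.96 -0.98  1.79  0.43  0.7  -0.37]
[[-0.0,0.0,0.0,0.036,0.0,0.018,1.0],[-0.0,0.0,0.0,0.077,0.0,0.04,1.0],[-0.0,0.0,0.0,0.085,0.0,0.029,1.0],[-0.0,0.0,0.0,0.104,0.0,-0.001,1.0],[-0.0,0.0,0.0,0.124,0.0,-0.027,1.0],[-0.0,0.0,0.0,0.149,0.0,-0.052,1.0],[-0.0,0.0,0.0,0.173,0.0,-0.072,1.0],[-0.0,0.0,0.0,0.202,0.0,-0.09,1.0],[-0.0,0.0,0.0,0.233,0.0,-0.105,1.0],[-0.0,0.0,0.0,0.262,0.0,-0.114,1.0],[-0.0,0.0,0.0,0.282,0.0,-0.116,1.0]] n 11 max 0.282
[[-0.0,0.0,0.0,0.021,0.0,-0.001,1.0],[-0.0,0.0,0.0,0.04,0.0,0.001,1.0],[-0.0,0.0,0.0,0.056,0.0,0.003,1.0],[-0.0,0.0,0.0,0.071,0.0,0.007,1.0],[-0.0,0.0,0.0,0.083,0.0,0.01,1.0],[-0.0,0.0,0.0,0.092,0.0,0.014,1.0],[-0.0,0.0,0.0,0.1,0.0,0.017,1.0],[-0.0,0.0,0.0,0.106,0.0,0.02,1.0],[-0.0,0.0,0.0,0.114,0.0,0.024,1.0],[-0.0,0.0,0.0,0.121,0.0,0.028,1.0],[-0.0,0.0,0.0,0.121,0.0,0.028,1.0]] n 11 max 0.121
```

Emit:
{"api": "drive_tool", "payload": {
  "plan": [
    [0,0,0,0.036,0,0.018,1],
    [0,0,0,0.077,0,0.04,1],
    [0,0,0,0.085,0,0.029,1],
    [0,0,0,0.104,0,-0.001,1],
    [0,0,0,0.124,0,-0.027,1],
    [0,0,0,0.149,0,-0.052,1],
    [0,0,0,0.173,0,-0.072,1],
    [0,0,0,0.202,0,-0.09,1],
    [0,0,0,0.233,0,-0.105,1],
    [0,0,0,0.262,0,-0.114,1],
    [0,0,0,0.282,0,-0.116,1]
  ]
}}

```text
clock: 21.12
tcp_pos: [531.8, 346.6, 73.8]
orientation: [-0.195, 0.557, 0.796, 0.136]
contact_force: [0.4, -1.9, -0.6]
finger_gap: -0.1
gripper_force: 0.6
```

Emit:
{"api": "drive_tool", "payload": {
  "plan": [
    [0,0,0,0.021,0,-0.001,1],
    [0,0,0,0.04,0,0.001,1],
    [0,0,0,0.056,0,0.003,1],
    [0,0,0,0.071,0,0.007,1],
    [0,0,0,0.083,0,0.01,1],
    [0,0,0,0.092,0,0.014,1],
    [0,0,0,0.1,0,0.017,1],
    [0,0,0,0.106,0,0.02,1],
    [0,0,0,0.114,0,0.024,1],
    [0,0,0,0.121,0,0.028,1],
    [0,0,0,0.121,0,0.028,1]
  ]
}}

```text
clock: 22.5
tcp_pos: [522.8, 371.6, 80.6]
orientation: [-0.193, 0.558, 0.796, 0.135]
contact_force: [1.1, -12.2, 7.8]
finger_gap: -0.1
gripper_force: 6.2
```

Run:
```python
from h import *
st()
rows([(cw(-60,0,110),orx(-.48),1)]*2+[(cw(-30,20,170),orx(0),1)]*4)
rows([(cw(-60,130,170),orx(0),1)]*3)
st()
```

```text
t 22.5 cr [-86.1   0.   80.6] cmd [-89.1  -0.   81. ] F cr [11.8 -3.1  7.8] roterr 0.005 zaxis cr [-0.46 -0.   -0.89] gap -0.1 q [ 0.22  0.87 -1.03  1.78  0.37  0.73 -0.48]
[[-0.0,0.0,0.0,-0.05,0.0,-0.157,1.0],[-0.0,0.0,0.0,-0.05,0.0,-0.157,1.0],[-0.0,-0.96,0.0,-0.045,0.08,-0.425,1.0],[-0.0,-0.96,0.0,-0.045,0.08,-0.425,1.0],[-0.0,-0.96,0.0,-0.045,0.08,-0.425,1.0],[-0.0,-0.96,0.0,-0.045,0.08,-0.425,1.0]] n 6 max 0.96
[[-0.0,0.0,0.0,0.12,0.44,0.0,1.0],[-0.0,0.0,0.0,0.12,0.44,0.0,1.0],[-0.0,0.0,0.0,0.12,0.44,0.0,1.0]] n 3 max 0.44
t 22.5 cr [-86.1   0.   80.6] cmd [-60.1 130.  170. ] F cr [11.8 -3.1  7.8] roterr 0.476 zaxis cr [-0.46 -0.   -0.89] gap -0.1 q [ 0.22  0.87 -1.03  1.78  0.37  0.73 -0.48]
```

Emit:
{"api": "drive_tool", "payload": {
  "plan": [
    [0,0,0,-0.05,0,-0.157,1],
    [0,0,0,-0.05,0,-0.157,1],
    [0,-0.96,0,-0.045,0.08,-0.425,1],
    [0,-0.96,0,-0.045,0.08,-0.425,1],
    [0,-0.96,0,-0.045,0.08,-0.425,1],
    [0,-0.96,0,-0.045,0.08,-0.425,1]
  ]
}}

```text
clock: 23.25
tcp_pos: [557.7, 329.9, 170.4]
orientation: [-0.001, 0.57, 0.821, 0.001]
contact_force: [-0.7, 0.5, -0.9]
finger_gap: 0.1
gripper_force: 0.0
```

Emit:
{"api": "drive_tool", "payload": {
  "plan": [
    [0,0,0,0.12,0.44,0,1],
    [0,0,0,0.12,0.44,0,1],
    [0,0,0,0.12,0.44,0,1]
  ]
}}

```text
clock: 23.62
tcp_pos: [655.6, 391.6, 166.9]
orientation: [-0.002, 0.574, 0.819, -0.0]
contact_force: [0.2, -0.5, 0.7]
finger_gap: -0.2
gripper_force: 0.0
```

Run:
```python
from h import *
st()
im,L=look('v2.png')
def prof(ax,c,rng):
    s=np.abs(L[...,ax]-c)<5;b=1-ax
    print('xy'[ax],c,[(r,int(np.percentile(L[s&(np.abs(L[...,b]-r)<3)][:,2],80))) for r in rng if (s&(np.abs(L[...,b]-r)<3)).any()])
for c in(-60,0,50):prof(1,c,range(-112,-80,4))
prof(1,-50,range(84,112,4))
for c in(-80,-40,40,75):prof(0,c,list(range(-100,-72,4))+list(range(76,108,4)))
```

```text
t 23.62 cr [-59.5 131.7 166.9] cmd [-60.1 130.  170. ] F cr [0.6 0.  0.7] roterr 0.004 zaxis cr [-0. -0. -1.] gap -0.2 q [-0.16  0.81 -0.81  1.32  0.58  1.25 -0.65]
y -60 [(-112, 1), (-108, 32), (-104, 33), (-100, 96), (-96, 94), (-92, 79), (-88, 7), (-84, 6)]
y 0 [(-112, 2), (-108, 31), (-104, 32), (-100, 97), (-96, 96), (-92, 91), (-88, 6), (-84, 6)]
y 50 [(-112, 3), (-108, 31), (-104, 34), (-100, 96), (-96, 97), (-92, 89), (-88, 7), (-84, 7)]
y -50 [(84, 616), (88, 617), (92, 617), (96, 617), (100, 617), (104, 616), (108, 616)]
x -80 [(-100, 43), (-96, 48), (-92, 50), (-88, 109), (-84, 108), (-80, 9), (-76, 6), (76, 505), (80, 517), (84, 524), (88, 544), (92, 546), (96, 545), (100, 544), (104, 543)]
x -40 [(-100, 47), (-96, 49), (-92, 105), (-88, 108), (-84, 107), (-80, 8), (-76, 8), (76, 554), (80, 554), (84, 553), (88, 553), (92, 553), (96, 553), (100, 552), (104, 550)]
x 40 [(-100, 48), (-96, 81), (-92, 109), (-88, 108), (-84, 108), (-80, 9), (-76, 576)]
x 75 [(-100, 614), (-96, 615), (-92, 616), (-88, 617), (-84, 617), (-80, 618), (-76, 618)]
```

View pics/v2.png

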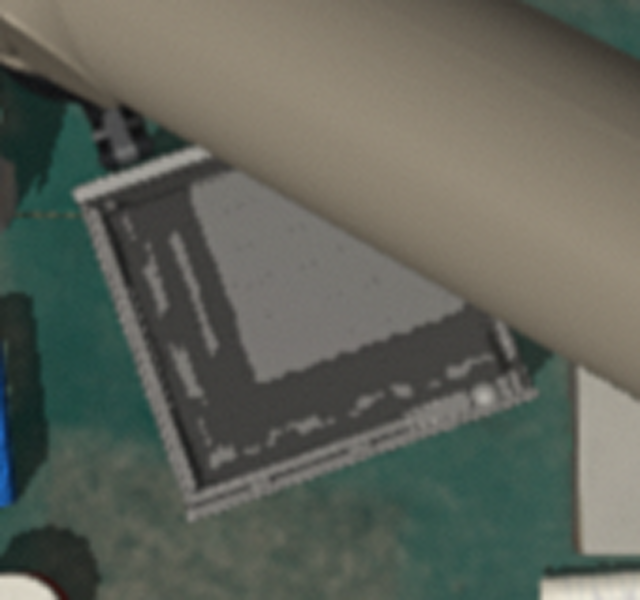

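```bash
cat >> h.py <<'E'
def bar(ph,r=150,z=116):
    u=np.array([-np.cos(ph),-np.sin(ph)]);m=np.array([np.sin(ph),-np.cos(ph)])
    h=4+11*np.sin(min(ph,1.57))+14.5*np.cos(min(ph,1.57))
    a=np.array([83,88])+r*u-h*m
    return (cw(a[0],a[1],z),orx(0),1)
E
python3 - <<'E'
from h import *
for f in(0,.5,1,1.57):print(CR.inv().apply(bar(f)[0]-C).round(1))
rows([(cw(-67,126,140),orx(0),1),(cw(-67,124,116),orx(0),1),(cw(-67,118,116),orx(0),1),bar(0)])
rows([bar(f) for f in np.arange(.08,.9,.08)])
rows([bar(f) for f in(.95,1.02,1.09,1.16,1.23,1.28,1.33,1.37)])
E
```

```text
[-67.  106.5 116. ]
[-59.2  35.4 116. ]
[-15.8 -26.8 116. ]
[ 67.9 -62.  116. ]
[[-0.0,0.0,0.0,0.028,-0.016,0.12,1.0],[-0.0,0.0,0.0,0.028,-0.024,0.216,1.0],[-0.0,0.0,0.0,0.028,-0.048,0.216,1.0],[-0.0,0.0,0.0,0.028,-0.094,0.216,1.0]] n 4 max 0.216
[[-0.0,0.0,0.0,0.004,-0.045,0.0,1.0],[-0.0,0.0,0.0,0.005,-0.09,0.0,1.0],[-0.0,0.0,0.0,0.002,-0.136,0.0,1.0],[-0.0,0.0,0.0,-0.004,-0.182,0.0,1.0],[-0.0,0.0,0.0,-0.014,-0.228,0.0,1.0],[-0.0,0.0,0.0,-0.028,-0.273,0.0,1.0],[-0.0,0.0,0.0,-0.045,-0.318,0.0,1.0],[-0.0,0.0,0.0,-0.066,-0.361,0.0,1.0],[-0.0,0.0,0.0,-0.091,-0.403,0.0,1.0],[-0.0,0.0,0.0,-0.119,-0.443,0.0,1.0],[-0.0,0.0,0.0,-0.151,-0.481,0.0,1.0]] n 11 max 0.481
[[-0.0,0.0,0.0,-0.031,-0.031,0.0,1.0],[-0.0,0.0,0.0,-0.064,-0.06,0.0,1.0],[-0.0,0.0,0.0,-0.099,-0.087,0.0,1.0],[-0.0,0.0,0.0,-0.137,-0.111,0.0,1.0],[-0.0,0.0,0.0,-0.176,-0.133,0.0,1.0],[-0.0,0.0,0.0,-0.206,-0.146,0.0,1.0],[-0.0,0.0,0.0,-0.236,-0.158,0.0,1.0],[-0.0,0.0,0.0,-0.26,-0.167,0.0,1.0]] n 8 max 0.26
```

Emit:
{"api": "drive_tool", "payload": {
  "plan": [
    [0,0,0,0.028,-0.016,0.12,1],
    [0,0,0,0.028,-0.024,0.216,1],
    [0,0,0,0.028,-0.048,0.216,1],
    [0,0,0,0.028,-0.094,0.216,1]
  ]
}}

```text
clock: 24.18
tcp_pos: [629.2, 389.5, 116.6]
orientation: [0.0, 0.574, 0.819, 0.0]
contact_force: [0.2, -0.1, 0.5]
finger_gap: -0.2
gripper_force: 0.3
```

Emit:
{"api": "drive_tool", "payload": {
  "plan": [
    [0,0,0,0.004,-0.045,0,1],
    [0,0,0,0.005,-0.09,0,1],
    [0,0,0,0.002,-0.136,0,1],
    [0,0,0,-0.004,-0.182,0,1],
    [0,0,0,-0.014,-0.228,0,1],
    [0,0,0,-0.028,-0.273,0,1],
    [0,0,0,-0.045,-0.318,0,1],
    [0,0,0,-0.066,-0.361,0,1],
    [0,0,0,-0.091,-0.403,0,1],
    [0,0,0,-0.119,-0.443,0,1],
    [0,0,0,-0.151,-0.481,0,1]
  ]
}}

```text
clock: 25.55
tcp_pos: [528.8, 312.7, 116.1]
orientation: [0.0, 0.573, 0.819, -0.0]
contact_force: [1.1, 0.5, -0.7]
finger_gap: -0.3
gripper_force: 0.2
```

Run:
```python
from h import *
o=get_obs();print(o['clock'],CR.inv().apply(np.array(o['tcp_pos'])-C).round(1),CR.inv().apply(o['contact_force']).round(1),np.round(o['q'],2), CR.inv().apply(bar(.88)[0]-C).round(1))
im,L=look('v3.png')
```

```text
25.55 [-28.8 -14.5 116.1] [-0.   1.2 -0.7] [-0.03  0.66 -0.85  1.76  0.58  0.99 -0.76] [-29.3 -13.8 116. ]
```

View pics/v3.png

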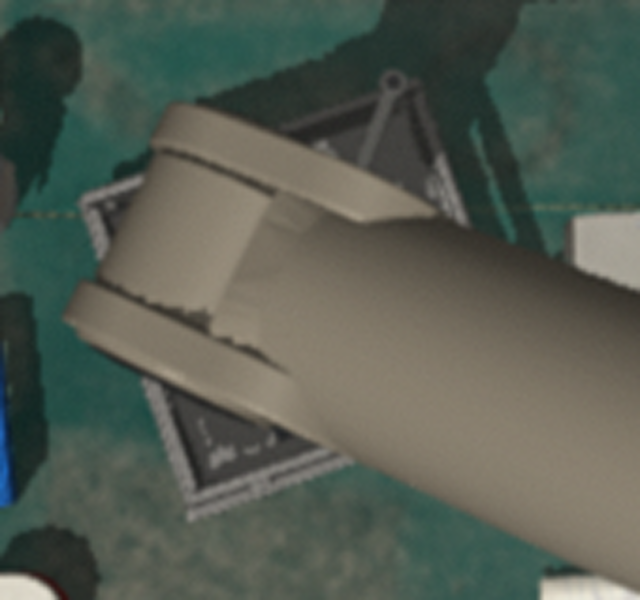

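Emit:
{"api": "drive_tool", "payload": {
  "plan": [
    [0,0,0,-0.031,-0.031,0,1],
    [0,0,0,-0.064,-0.06,0,1],
    [0,0,0,-0.099,-0.087,0,1],
    [0,0,0,-0.137,-0.111,0,1],
    [0,0,0,-0.176,-0.133,0,1],
    [0,0,0,-0.206,-0.146,0,1],
    [0,0,0,-0.236,-0.158,0,1],
    [0,0,0,-0.26,-0.167,0,1]
  ]
}}

```text
clock: 26.6
tcp_pos: [512.3, 237.6, 116.1]
orientation: [0.0, 0.574, 0.819, -0.0]
contact_force: [0.0, 0.2, -0.0]
finger_gap: -0.2
gripper_force: 0.2
```

Run:
```python
from h import *
st()
rows([bar(f) for f in(1.41,1.45,1.49,1.53,1.56,1.585,1.6,1.61,1.61)])
```

```text
t 26.6 cr [ 36.2 -55.7 116.1] cmd [ 35.7 -55.5 116. ] F cr [-0.1  0.1 -0. ] roterr 0.0 zaxis cr [ 0.  0. -1.] gap -0.2 q [ 0.12  0.59 -0.88  1.88  0.56  0.94 -0.68]
[[-0.0,0.0,0.0,-0.025,-0.007,0.0,1.0],[-0.0,0.0,0.0,-0.051,-0.014,0.0,1.0],[-0.0,0.0,0.0,-0.077,-0.019,0.0,1.0],[-0.0,0.0,0.0,-0.103,-0.023,0.0,1.0],[-0.0,0.0,0.0,-0.122,-0.025,0.0,1.0],[-0.0,0.0,0.0,-0.138,-0.027,0.0,1.0],[-0.0,0.0,0.0,-0.147,-0.027,0.0,1.0],[-0.0,0.0,0.0,-0.153,-0.028,0.0,1.0],[-0.0,0.0,0.0,-0.153,-0.028,0.0,1.0]] n 9 max 0.153
```

Emit:
{"api": "drive_tool", "payload": {
  "plan": [
    [0,0,0,-0.025,-0.007,0,1],
    [0,0,0,-0.051,-0.014,0,1],
    [0,0,0,-0.077,-0.019,0,1],
    [0,0,0,-0.103,-0.023,0,1],
    [0,0,0,-0.122,-0.025,0,1],
    [0,0,0,-0.138,-0.027,0,1],
    [0,0,0,-0.147,-0.027,0,1],
    [0,0,0,-0.153,-0.028,0,1],
    [0,0,0,-0.153,-0.028,0,1]
  ]
}}

```text
clock: 27.72
tcp_pos: [517.6, 205.5, 116.6]
orientation: [-0.002, 0.572, 0.82, 0.004]
contact_force: [-0.6, 15.3, -6.0]
finger_gap: -0.1
gripper_force: 7.0
```

Run:
```python
from h import *
st()
im,L=look('v4.png')
c=[]
for yy in range(-100,80,10):
    s=(np.abs(L[...,1]-yy)<3)&(np.abs(L[...,2]-126)<5)&(np.abs(L[...,0]-80)<40)
    if s.sum()>2:c.append((yy,round(float(np.median(L[s][:,0])),1),int(s.sum())))
print(c)
```

```text
t 27.73 cr [ 68.1 -61.6 116.6] cmd [ 73.9 -62.5 116.1] F cr [-14.5   4.7  -6. ] roterr 0.01 zaxis cr [-0.01  0.   -1.  ] gap -0.1 q [ 0.19  0.58 -0.88  1.9   0.55  0.92 -0.61]
[(10, 82.7, 10), (20, 83.8, 10), (30, 83.4, 11), (40, 83.5, 12), (50, 83.2, 11), (60, 83.1, 11), (70, 84.2, 12)]
```

View pics/v4.png

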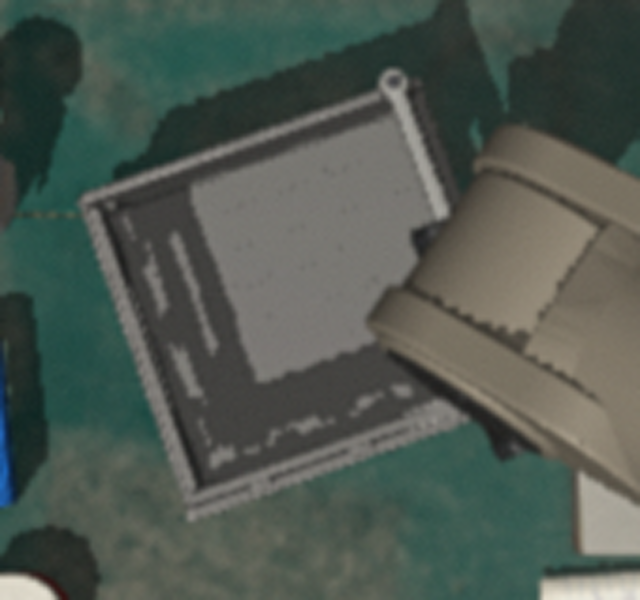

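Run:
```python
from h import *
O=orx(0)
rows([(cw(40,-58,118),O,1)]+[(cw(20,-50,200),O,1)]*2)
rows([(cw(60,-50,300),O,1)]*2+[([520,80,300],O,1)]*4)
rows([([560,-120,300],O,1)]*5)
```

```text
[[-0.0,0.0,0.0,0.136,0.018,-0.008,1.0],[-0.0,0.0,0.0,0.216,0.05,-0.336,1.0],[-0.0,0.0,0.0,0.216,0.05,-0.336,1.0]] n 3 max 0.336
[[-0.0,0.0,0.0,-0.16,0.0,-0.4,1.0],[-0.0,0.0,0.0,-0.16,0.0,-0.4,1.0],[-0.0,0.0,0.0,-0.668,-0.209,-0.4,1.0],[-0.0,0.0,0.0,-0.668,-0.209,-0.4,1.0],[-0.0,0.0,0.0,-0.668,-0.209,-0.4,1.0],[-0.0,0.0,0.0,-0.668,-0.209,-0.4,1.0]] n 6 max 0.668
[[-0.0,0.0,0.0,-0.806,-0.123,0.0,1.0],[-0.0,0.0,0.0,-0.806,-0.123,0.0,1.0],[-0.0,0.0,0.0,-0.806,-0.123,0.0,1.0],[-0.0,0.0,0.0,-0.806,-0.123,0.0,1.0],[-0.0,0.0,0.0,-0.806,-0.123,0.0,1.0]] n 5 max 0.806
```

Emit:
{"api": "drive_tool", "payload": {
  "plan": [
    [0,0,0,0.136,0.018,-0.008,1],
    [0,0,0,0.216,0.05,-0.336,1],
    [0,0,0,0.216,0.05,-0.336,1]
  ]
}}

```text
clock: 28.15
tcp_pos: [512.4, 256.9, 203.2]
orientation: [0.001, 0.573, 0.82, 0.002]
contact_force: [0.4, 0.1, -0.6]
finger_gap: -0.0
gripper_force: 0.0
```

Emit:
{"api": "drive_tool", "payload": {
  "plan": [
    [0,0,0,-0.16,0,-0.4,1],
    [0,0,0,-0.16,0,-0.4,1],
    [0,0,0,-0.668,-0.209,-0.4,1],
    [0,0,0,-0.668,-0.209,-0.4,1],
    [0,0,0,-0.668,-0.209,-0.4,1],
    [0,0,0,-0.668,-0.209,-0.4,1]
  ]
}}

```text
clock: 28.9
tcp_pos: [519.9, 79.0, 300.0]
orientation: [0.0, 0.574, 0.819, -0.0]
contact_force: [0.6, 0.2, -0.1]
finger_gap: -0.0
gripper_force: 0.0
```

Emit:
{"api": "drive_tool", "payload": {
  "plan": [
    [0,0,0,-0.806,-0.123,0,1],
    [0,0,0,-0.806,-0.123,0,1],
    [0,0,0,-0.806,-0.123,0,1],
    [0,0,0,-0.806,-0.123,0,1],
    [0,0,0,-0.806,-0.123,0,1]
  ]
}}

```text
clock: 29.52
tcp_pos: [560.5, -118.5, 299.9]
orientation: [-0.0, 0.573, 0.819, 0.0]
contact_force: [-0.1, 0.2, 0.5]
finger_gap: 0.1
gripper_force: 0.0
```

Run:
```python
from h import *
st()
im,L=look('v5.png')
def prof(ax,v,lo,hi,zlo,zhi,n):
    o=[]
    for c in v:
        s=(np.abs(L[...,ax]-c)<4)&(L[...,1-ax]>lo)&(L[...,1-ax]<hi)&(L[...,2]>zlo)&(L[...,2]<zhi)
        if s.sum()>3:o.append((c,round(float(np.median(L[s][:,1-ax])),1),round(float(np.median(L[s][:,2])))))
    print(n,o)
prof(1,range(-95,90,12),55,105,119,132,'bar x')
prof(0,range(-80,80,20),-110,-60,98,113,'catch y')
prof(0,range(-80,80,20),60,110,98,113,'barwall y')
prof(1,range(-70,80,20),-110,-60,86,100,'plain x')
prof(1,range(-70,80,20),86,115,86,100,'endbar x')
for q in 'solvent_bottle grease_pot tape_roll small_bin'.split():print(q,[(np.round(r['at']).tolist()) for r in find_in('top',q)[:1]])
```

```text
t 29.52 cr [ 387.3 -132.1  299.9] cmd [ 388.4 -133.   300.1] F cr [-0.2 -0.   0.5] roterr 0.002 zaxis cr [-0.  0. -1.] gap 0.1 q [ 0.82  0.39 -0.93  1.67  0.32  1.24  0.17]
bar x [(-95, 83.4, 126), (-83, 83.0, 126), (-71, 81.4, 127), (-59, 82.3, 126), (-47, 81.7, 127), (-35, 82.1, 126), (-23, 81.7, 126), (-11, 83.0, 125), (1, 82.5, 126), (13, 82.2, 126), (25, 82.6, 127), (37, 83.0, 125), (49, 83.5, 126), (61, 83.3, 126), (73, 83.3, 125), (85, 83.2, 127)]
catch y [(-80, -86.6, 107), (-60, -87.5, 108), (-40, -87.7, 108), (-20, -87.3, 108), (0, -88.0, 108), (20, -88.2, 107), (40, -88.2, 107), (60, -89.2, 110)]
barwall y [(-80, 88.6, 107), (-60, 87.3, 108), (-40, 88.5, 107), (-20, 87.9, 106), (0, 87.2, 106), (20, 86.3, 106), (40, 86.1, 106), (60, 85.6, 108)]
plain x [(-70, -96.5, 96), (-50, -96.1, 95), (-30, -96.2, 95), (-10, -95.6, 94), (10, -94.9, 96), (30, -94.9, 94), (50, -94.6, 94), (70, -94.5, 95)]
endbar x [(-70, 94.4, 95), (-50, 94.3, 95), (-30, 95.1, 96), (-10, 95.8, 96), (10, 95.4, 95), (30, 96.2, 96), (50, 95.9, 94), (70, 96.6, 94)]
solvent_bottle [[619.0, 489.0, 130.0]]
grease_pot [[361.0, 465.0, 45.0]]
tape_roll [[670.0, 30.0, 24.0]]
small_bin [[480.0, 510.0, 16.0]]
```

View pics/v5.png

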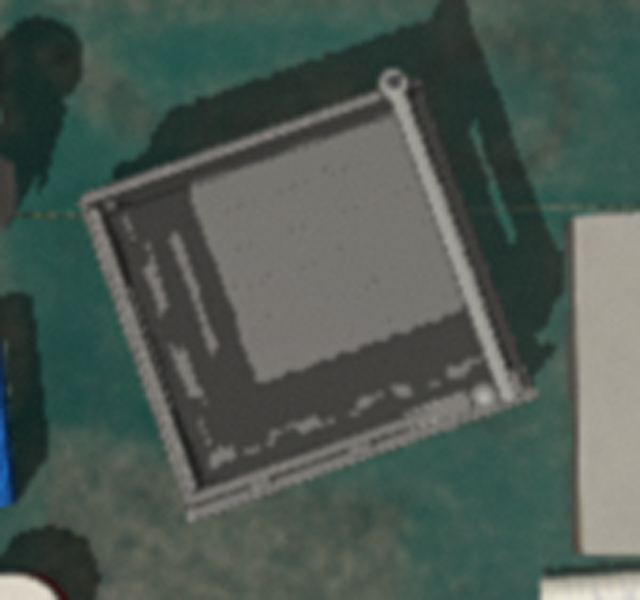

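The picture shows the bar straight across (393,85 to 508,395), past the dome at (485,395). All four walls are upright and the loose items have not moved.

```bash
python3 -c "
from cell import *
print(hand_in())"
```

```text
the job is handed in; nothing more can be done
None
```

The job is handed in: side walls then end walls upright at their stops, the keeper bar home past the dome against its end stop, and the loose items where they stood, at about 30 s on the robot clock (no verdict was returned).

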